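# Shuffle a hex-footed stone mount home in its holding block

## Task

Pick up the orange-gripped stone mount and stand its hexagonal foot in the round opening of the grey-topped holding block, then shuffle and turn it until the foot falls fully home in the off-centre brass hex pocket, its upper face flush with the block's top and the mount upright. Set it in, do not drop it; let go and leave everything else on the plank as it was.

Things in the scene. Friction and masses are not known exactly. Their poses are not given: they have to be found in the camera images.
- mount_grip (a point): Loose stone mount, 100 to 170 g, 64 mm tall, standing on the plank: aluminium hex foot, orange square grip 20 x 20 x 36 mm on it, 17 mm wide rose quartz cabochon 8 mm high on top. This point: on its axis, in the grip, 40 mm above the foot's underside, 20 mm above the foot's upper face. z up; x and y square to the grip's faces.
- mount_foot (a point): Centre of the underside of the mount's hex foot, 40 mm below mount_grip, same axes. The foot is 20 mm high, 30 mm across flats, 34.6 mm across corners; two of its flats are square to x, and it repeats every 60 degrees.
- well (a point): Fixed holding block 104 x 104 x 28 mm, black with a grey cover 10 mm thick that has a round opening 56 mm across. This point: centre of the opening, level with the cover's top, 28 mm above the plank; x and y along the block's sides, z up.
- plate_nominal (a point): Point in the block 10 mm straight below well, same axes, level with the upper face of the brass locating plate, 10 mm thick, seen through the opening. A hex pocket 34 mm across flats goes through it (2 mm play each side of the foot). A foot resting on the plate, not in the pocket, stands 10 mm proud of the cover.
- floor_nominal (a point): Point 20 mm straight below well, same axes, level with the pocket's floor; a foot down on it is flush with the cover. The brass plate is an eccentric one, locked at whatever angle it was last left, anywhere round the circle and not reported: the pocket's centre is always 4.5 mm to one side of this point, and one of the pocket's flats faces squarely in that direction. Feel for it.
- quartz_center (a point): Centre of a rose quartz sphere, 60 mm across, on a white ceramic ring stand 52 mm wide and 16 mm high. A bystander, loose and easily knocked off; leave alone.
- stone_jar: Small amber jar with steel lid, 56 mm wide, 75 mm tall, loose; origin at the centre of its underside. A bystander.
- tweezer_b: Middle one of three stainless tweezers lying side by side in a grey tray 75 x 150 x 12 mm; origin at its middle, underside. A bystander.
- loupe_tin: Flat green tin, 60 mm wide, 22 mm high, loose; origin at the centre of its underside. A bystander.
- tweezer_a: The tweezers nearest the robot in the tray, 120 mm long; origin at its middle, underside. A bystander.
- tweezer_c: The tweezers farthest from the robot in the tray, 120 mm long; origin at its middle, underside. A bystander.
Mind the look-alikes: they are no part of the job. Of the things like the part that bears mount_grip, leave any that is turquoise; of the rest the smaller one is meant.

How it is judged:
On the way, in this order (a step that is already met when the one before it is completed fails the run):
1. the mount is lifted clear of the plank (height (world z) of mount_foot above 0.04 m), for 0.1 s.
2. the foot is fully home in the pocket (its underside within 2.5 mm of the pocket's floor) (z of mount_foot in the frame of well below -0.0175 m and horizontal distance between mount_foot and well below 0.012 m and angle between mount_foot's own z axis and vertical below 0.08 rad), for 0.2 s.
At the end, for the whole second after the job is handed in: The mount is upright (0.06 rad), released and at rest in the block, foot fully home: its underside at least 17.5 mm below the cover's top (20 mm is bottomed), within 12 mm of the opening's centre; sphere, jar, tweezers and tin within 15 mm of where they began (z of mount_foot in the frame of well below -0.0175 m and horizontal distance between mount_foot and well below 0.012 m and angle between mount_foot's own z axis and vertical below 0.06 rad and distance of each of quartz_center, stone_jar, tweezer_b, loupe_tin, tweezer_a, tweezer_c from where it was at the start of the episode below 0.015 m); the robot touches nothing.
It fails at once if the mount is dropped: it moves freely, out of the fingers, faster than 0.65 m/s (a fall of more than about 20 mm) (linear speed of mount above 0.65 m/s and contact force between the fingers and mount below 0.05 N).
It also fails if it takes over 72 s, if anything falls off the work surface, if the arm or the gripper's body presses on something with over 40 N, if the wrist force passes 120 N, or if a joint passes its speed limit or range.

## Robot

A 6-joint arm with a two-finger parallel gripper is mounted at the origin on the work surface. World frame = base frame: x ahead of the robot, y to its left, z up, the work surface at z = 0. Lengths are in m, angles in rad, forces in N, time in s.
With the tool pointing down it reaches from about 0.3 to 0.875 m from the base axis. Payload 4.2 kg.
Tool frame: the origin (TCP) lies where the fingers leave the gripper's body, on its centre line; the fingertips stand 73 mm ahead of it and the grasp point (between the pads) lies 54 mm ahead of it (r.grasp_offset is the distance from the TCP to the grasp point, in m); z points along the fingers, y is the line along which they close (so a half turn about z gives the same grasp; the last joint's range is limited). The gripper opens to 85 mm and grips with 20 to 120 N. Pads are 22 mm wide; open, the fingers measure 114 mm over their backs; the gripper's body (76 mm by 85 mm) begins 54 mm behind the grasp point. The pads swing forward as they close: fully open they stand 13 mm farther back than shut.
Start: joints at [1.134, 0.32, 1.565, -0, 1.257, -0.02], TCP at [0.233, 0.526, 0.304] pointing down, gripper open.
Joint ranges: [-3.11, 3.11], [-0.84, 2.01], [0.21, 2.61], [-1.34, 4.49], [0.05, 2.63], [-2.56, 2.56]. Speed limits (rad/s): [2.57, 2.57, 3.14, 3.14, 3.14, 3.14].

## Interface

Orientations are given as a unit quaternion [x, y, z, w].
In Python, from rig import r gives the robot as it stands.
- The arm moves only by the tool servo_tool, never from a script. Its argument "increments" is a list of rows, each a list of 7 numbers: the finger opening in cm, from 0 to 8.54, then the shift along the world's x, y, z in cm, then the turn, a rotation vector about the world's x, y, z in degrees. In form: [[grip, dx, dy, dz, ax, ay, az], ...]. A call has 1 to 5 rows; each row is the pose to reach, as a shift and turn from the pose commanded when the call began; what a row does not reach only later rows make up. A row lasts 1/8 s, in which the tool goes at most 62.5 mm and 10.7 degrees, less where a joint would pass 70% of its speed; a pose out of reach is approached as far as the arm can. A call with a gripper value outside its range is refused whole. The fingers move at their own pace and stop on an object; "force" is the grip in N (left out, the last holds). Time passes only in rows, so rows that repeat a pose let the fingers close. It gives the time, the measured TCP pose, the force, the opening and the grip force at its end, in the units of the state.
- r.state(): the state, without advancing time (a new reading comes with each control period).
- r.camera(name): name is "scene" or "top"; returns the picture (420x560x3 uint8, red, green, blue); there is no depth.
- r.camera_model(name): a dict with "fx", "fy", "cx", "cy" (pixels), "k1" (the pictures are not rectified: a ray, as slopes to the right and down, at radius r is drawn at 1 + k1 r^2 times it, then the intrinsics apply), "origin" and "orientation" of the camera in the world. Camera axes: x right, y up, looking along -z (the intrinsics and any distortion apply to the point x, -y, -z); pixel columns grow to the right and rows downward; lengths in m; the calibration is good to about 2 mm. A picture is of the moment at which its call begins. camera_model takes no time and is no camera call.
- r.job_done(): hands the job in; it is judged then, once.
The state is a dict: "t": time; "joints": joint angles; "qd": joint speeds; "tau": joint torques, N m; "tool_pos": TCP position; "orientation": TCP orientation; "force": force on the tool from outside, world axes, zero at the start; "moment": the same for the moment, N m; "width": finger opening in m; "grip_force": force on a finger pad.
Only numpy, scipy, OpenCV 4.12 (cv2) and the standard library are available. Lean on these libraries where they do the work, as an engineer would, in place of code of your own. Each camera call takes 0.05 s, during which the arm holds its last target. There are 200 camera calls.

## Working session

There is one attempt and no reset: what is moved stays moved. The work goes in short steps, Python scripts to look and compute and a tool call to move; the robot and the scene stay as the last step left them, time stands still between calls to the robot, and variables do not carry over. Pictures are saved under pics/ and viewed, at most 10 in all, crops included, and the job is handed in when it is done.

Besides the shell and the picture viewer there is one more tool, called after ">>>" as a command line: name --pt "numbers of a row" for each row, then --argument value for the rest. servo_tool: Moves the arm, as the interface text tells. Its arguments: {"type":"object","properties":{"increments":{"type":"array"},"force":{"type":"number"}},"required":["increments"]}

```bash
mkdir -p pics; cat > h.py <<'E'
import numpy as np, cv2
from scipy.spatial.transform import Rotation as R
from rig import r
def ray(name,u,v):
    m=r.camera_model(name)
    x=(u-m['cx'])/m['fx'];y=(v-m['cy'])/m['fy']
    p=cv2.undistortPoints(np.array([[[float(u),float(v)]]]),np.array([[m['fx'],0,m['cx']],[0,m['fy'],m['cy']],[0,0,1]]),np.array([m['k1'],0,0,0,0.]))[0,0]
    d=R.from_quat(m['orientation']).apply([p[0],-p[1],-1]); return np.array(m['origin']),d
def onz(name,u,v,z):
    o,d=ray(name,u,v); return o+d*(z-o[2])/d[2]
def proj(name,P):
    m=r.camera_model(name); q=R.from_quat(m['orientation']).inv().apply(np.array(P)-np.array(m['origin']))
    a=q[0]/-q[2];b=-q[1]/-q[2];s=1+m['k1']*(a*a+b*b)
    return m['cx']+m['fx']*a*s,m['cy']+m['fy']*b*s
def snap(name,f=None):
    im=cv2.cvtColor(np.array(r.camera(name)),cv2.COLOR_RGB2BGR)
    if f: cv2.imwrite('pics/'+f,im)
    return im
E
python3 - <<'E'
from h import *
snap('scene','s0.png');snap('top','t0.png')
for n in('scene','top'):print(r.camera_model(n))
print(r.state())
E
```

```text
{'fx': 438.12508245895543, 'fy': 438.12508245895543, 'cx': 280.4693319320551, 'cy': 211.71641528696094, 'k1': 0.011446315662161605, 'origin': array([ 1.01283614, -0.44622011,  0.88181259]), 'orientation': array([0.28785171, 0.11668491, 0.36439662, 0.87791863])}
{'fx': 446.44228161976105, 'fy': 446.44228161976105, 'cx': 288.1082348592996, 'cy': 203.45732754882962, 'k1': -0.009668932157398486, 'origin': array([ 0.52581765, -0.02959095,  0.89916823]), 'orientation': array([-0.0350364 ,  0.01550919,  0.70937004, -0.70379405])}
{'t': 0.1, 'joints': array([ 1.13401422e+00,  3.20224213e-01,  1.56554684e+00,  7.66177312e-06,
        1.25741625e+00, -1.99801867e-02]), 'qd': array([-0.00157528, -0.00099322, -0.00314489,  0.00049109,  0.00115399,
        0.00029793]), 'tau': array([-2.33917390e-04, -4.16409767e+01, -2.34703767e+01, -1.04444134e-04,
        4.89263475e-03,  1.56378718e-05]), 'tool_pos': array([0.23263736, 0.52549646, 0.30317236]), 'orientation': array([ 2.06896815e-01,  9.78362444e-01, -7.75796620e-04, -1.84063869e-04]), 'force': array([-0.4067191 , -0.11059533, -0.49926757]), 'moment': array([-0.014059  , -0.01538869,  0.05429392]), 'grip_force': 0.0, 'width': 0.085459734062372}
```

View pics/s0.png

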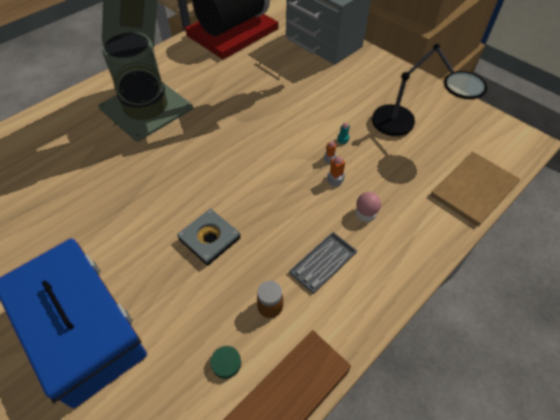

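View pics/t0.png

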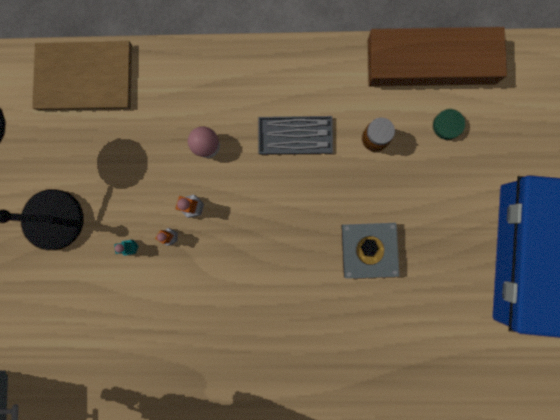

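The scene view shows orange mounts at (331,152, small) and (337,170, large), with a turquoise one at (344,132). In the top view the small orange mount is at (166,237), the large one at (190,205) and the block at (370,250), where the pocket shows dark through the opening. I'll zoom in.

```bash
python3 - <<'E'
from h import *
t=cv2.imread('pics/t0.png');s=cv2.imread('pics/s0.png')
def up(im,x,y,w,h,k):return cv2.resize(im[y:y+h,x:x+w],None,fx=k,fy=k,interpolation=cv2.INTER_CUBIC)
a=up(t,335,215,70,70,5.5);b=up(t,110,185,100,70,3.85);
c=up(s,310,115,50,75,4);d=up(s,175,205,70,60,4)
top=np.zeros((390,800,3),np.uint8);top[:a.shape[0],:a.shape[1]]=a;top[:b.shape[0],400:400+b.shape[1]]=b
cv2.imwrite('pics/c1.png',cv2.convertScaleAbs(top,alpha=1.5))
bot=np.zeros((300,500,3),np.uint8);bot[:300,:200]=c;bot[:240,210:490]=d
cv2.imwrite('pics/c2.png',bot)
hsv=cv2.cvtColor(t,cv2.COLOR_BGR2HSV)
# opening, on plane z
for n,im,box in(('top',t,(335,215,70,70)),('scene',s,(175,205,70,60))):
  x,y,w,h=box;H=cv2.cvtColor(im[y:y+h,x:x+w],cv2.COLOR_BGR2HSV)
  m=(((H[...,0]>10)&(H[...,0]<35)&(H[...,1]>150))|(H[...,2]<40)).astype(np.uint8)
  cs,_=cv2.findContours(m,cv2.RETR_EXTERNAL,cv2.CHAIN_APPROX_NONE)
  for q in cs:
    if cv2.contourArea(q)>80:
      (cx,cy),ax,an=cv2.fitEllipse(q);print(n,cx+x,cy+y,ax,an,cv2.contourArea(q),onz(n,cx+x,cy+y,.028))
for uv in((166,237),(190,205)):print(onz('top',*uv,.04))
E
```

```text
top 369.86977767944336 250.07631301879883 (24.559324264526367, 25.170974731445312) 7.884995937347412 480.5 [ 0.49654674 -0.16325216  0.028     ]
scene 208.48449325561523 233.65896797180176 (13.885732650756836, 18.98236083984375) 84.1677017211914 201.0 [ 0.50085707 -0.16503483  0.028     ]
[0.52445946 0.23088499 0.04      ]
[0.58615244 0.18460858 0.04      ]
```

View pics/c1.png

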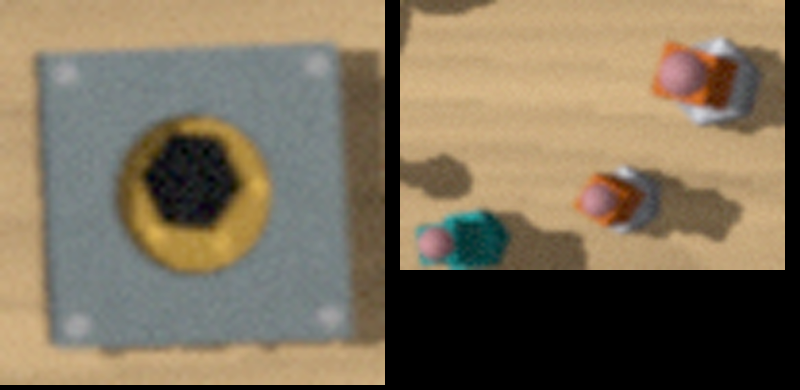

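View pics/c2.png

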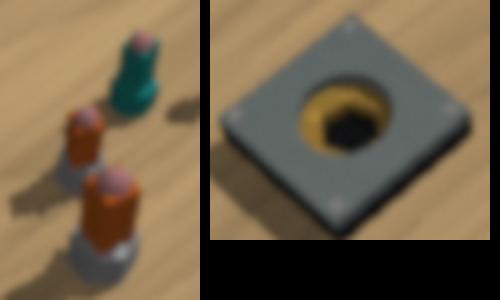

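The top crop shows the opening centred near crop px (194,193) and the dark hex pocket centred near (190,181), so it is offset mostly toward +x. The small mount is the middle object, with its cabochon at crop px (600,200) and its foot leaning right. Next I'll measure the pocket and the mount's yaw.

```bash
python3 - <<'E'
from h import *
t=np.mean([snap('top') for _ in range(8)],0).astype(np.float32);s=np.mean([snap('scene') for _ in range(8)],0).astype(np.float32)
np.save('t.npy',t);np.save('s.npy',s)
K=8
def up(im,x,y,w,h,k=K):return np.clip(cv2.resize(im[y:y+h,x:x+w],None,fx=k,fy=k,interpolation=cv2.INTER_CUBIC),0,255)
def px(c,x,y):return (c[0]+.5)/K-.5+x,(c[1]+.5)/K-.5+y
def cen(m):
    n,l,st,c=cv2.connectedComponentsWithStats(m.astype(np.uint8));i=1+np.argmax(st[1:,4]);return l==i,c[i],st[i,4]/K/K
for n,im,(x,y,w,h) in(('top',t,(335,215,70,70)),('scene',s,(175,205,70,60))):
    a=up(im,x,y,w,h);sat=a[...,2]-a[...,0];v=a.max(2)
    big=a[30*0:]; 
    wx,wy=(np.array([370,250]) if n=='top' else np.array([208,234]))-[x,y]
    Y,X=np.mgrid[:h*K,:w*K]; near=np.hypot(X/K-wx,Y/K-wy)<17
    op=near&((sat>30)|(v<60)); mo,co,ao=cen(op)
    # fill
    cs,_=cv2.findContours(mo.astype(np.uint8),cv2.RETR_EXTERNAL,cv2.CHAIN_APPROX_NONE);q=max(cs,key=cv2.contourArea);h_=cv2.convexHull(q);M=cv2.moments(h_);co=(M['m10']/M['m00'],M['m01']/M['m00'])
    O=onz(n,*px(co,x,y),.028);print(n,'opening',O,'eqdia px',np.sqrt(4*M['m00']/np.pi)/K)
    dk,cd,ad=cen(near&(v<60));cs,_=cv2.findContours(dk.astype(np.uint8),cv2.RETR_EXTERNAL,cv2.CHAIN_APPROX_NONE);q=max(cs,key=cv2.contourArea)[:,0]
    P=np.array([onz(n,*px(c,x,y),.018)[:2] for c in q[::3]])
    Ppoly=P.astype(np.float32);M=cv2.moments((Ppoly*1e4));C=np.array([M['m10'],M['m01']])/M['m00']/1e4
    d=P-C;rr=np.hypot(*d.T);th=np.arctan2(d[:,1],d[:,0])
    seg=np.hypot(*np.diff(np.vstack([P,P[:1]]),axis=0).T)
    f=(seg*rr**3*np.exp(6j*th)).sum()
    e=C-O[:2];print(' pocket',C,'area-eq AF',np.sqrt(M['m00']/1e8/.866),'ecc',e*1e3,np.hypot(*e)*1e3,'dir',np.degrees(np.arctan2(e[1],e[0])),'corner angle mod60',np.degrees(np.angle(f))/6%60)
b=up(t,145,215,48,44,8);c=up(s,312,132,40,60,7)
o=np.zeros((430,700,3));o[:352,:384]=b;o[:420,400:680]=c
cv2.imwrite('pics/c3.png',np.clip(o*1.4,0,255))
for n,im,(x,y,w,h),cb in(('top',t,(145,215,48,44),(164,236)),('scene',s,(312,132,40,60),(330,145))):
    a=up(im,x,y,w,h);H=cv2.cvtColor(a/255,cv2.COLOR_BGR2HSV)
    print(n,cb,[tuple(np.round(H[int((cb[1]-y+j)*K),int((cb[0]-x+i)*K)],2)) for j in(-6,-3,0,3,6) for i in(0,4)])
E
```

```text
top opening [ 0.49679603 -0.16380457  0.028     ] eqdia px 27.723438851314825
 pocket [ 0.50173201 -0.16342741] area-eq AF 0.03137349396379437 ecc [4.93598276 0.37715981] 4.95037122751771 dir 4.369495727706456 corner angle mod60 23.559663301019082
scene opening [ 0.50071552 -0.16738987  0.028     ] eqdia px 19.88968339171824
 pocket [ 0.50493574 -0.16522922] area-eq AF 0.027776020144443078 ecc [4.2202204  2.16064431] 4.741164847335932 dir 27.111278956074024 corner angle mod60 24.787757411382273
top (164, 236) [(np.float32(31.13), np.float32(0.42), np.float32(0.4)), (np.float32(239.17), np.float32(0.02), np.float32(0.51)), (np.float32(18.5), np.float32(0.67), np.float32(0.41)), (np.float32(21.48), np.float32(0.84), np.float32(0.23)), (np.float32(353.84), np.float32(0.32), np.float32(0.32)), (np.float32(25.68), np.float32(0.89), np.float32(0.36)), (np.float32(359.46), np.float32(0.33), np.float32(0.31)), (np.float32(25.43), np.float32(0.91), np.float32(0.23)), (np.float32(24.82), np.float32(0.84), np.float32(0.45)), (np.float32(19.04), np.float32(0.68), np.float32(0.24))]
scene (330, 145) [(np.float32(34.8), np.float32(0.41), np.float32(0.7)), (np.float32(34.43), np.float32(0.41), np.float32(0.64)), (np.float32(23.87), np.float32(0.4), np.float32(0.61)), (np.float32(16.62), np.float32(0.42), np.float32(0.51)), (np.float32(1.84), np.float32(0.34), np.float32(0.39)), (np.float32(11.43), np.float32(0.47), np.float32(0.57)), (np.float32(21.58), np.float32(0.81), np.float32(0.42)), (np.float32(22.14), np.float32(0.79), np.float32(0.41)), (np.float32(23.41), np.float32(0.87), np.float32(0.34)), (np.float32(23.19), np.float32(0.74), np.float32(0.37))][ WARN:0@4.302] global loadsave.cpp:1063 imwrite_ Unsupported depth image for selected encoder is fallbacked to CV_8U.
```

View pics/c3.png

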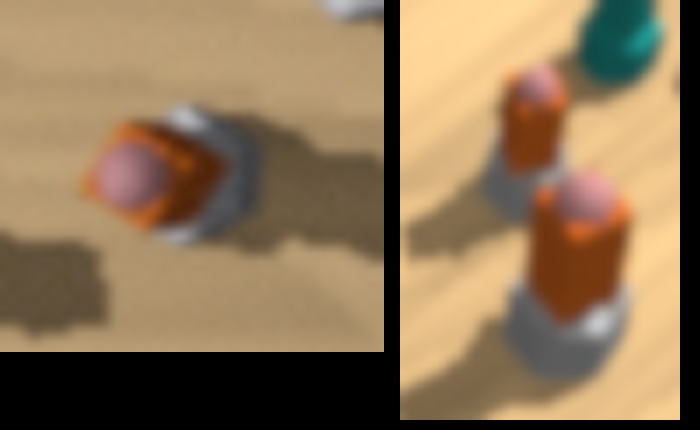

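The crop shows the small mount's cabochon at top px ≈(161.5,237). The grip's top face has corners near crop (85,185), (127,122), (150,228) and (193,163). The foot shows a flat facing image right, between crop (252,137) and (258,205). Next I'll triangulate the mount and find the block from its cover outline.

```bash
python3 - <<'E'
from h import *
t=np.load('t.npy');s=np.load('s.npy');K=8
def up(im,x,y,w,h,k=K):return np.clip(cv2.resize(im[y:y+h,x:x+w],None,fx=k,fy=k,interpolation=cv2.INTER_CUBIC),0,255)
def px(c,x,y):return (c[0]+.5)/K-.5+x,(c[1]+.5)/K-.5+y
def cen(m,near=None):
    n,l,st,c=cv2.connectedComponentsWithStats(m.astype(np.uint8));i=1+np.argmax(st[1:,4]);return l==i,c[i],st[i,4]/K/K
rays=[]
for n,im,(x,y,w,h),cb in(('top',t,(145,215,48,44),(161.5,237.2)),('scene',s,(312,132,40,28),(331,144))):
    a=up(im,x,y,w,h);H=cv2.cvtColor(a/255,cv2.COLOR_BGR2HSV);Y,X=np.mgrid[:h*K,:w*K]
    near=np.hypot(X/K-cb[0]+x,Y/K-cb[1]+y)<6.5
    m=near&((H[...,0]>330)|(H[...,0]<12))&(H[...,1]<.5)&(H[...,1]>.15)
    _,c,ar=cen(m);p=px(c,x,y);print(n,'cab',p,ar,onz(n,*p,.060));rays.append(ray(n,*p))
(o1,d1),(o2,d2)=rays;k=np.linalg.lstsq(np.c_[d1,-d2],o2-o1,rcond=None)[0];print('tri',o1+d1*k[0],o2+d2*k[1])
Q=[onz('top',*px(c,145,215),.056)[:2] for c in((85,185),(127,122),(193,163),(150,228))]
print('grip top',np.mean(Q,0),[ (np.round(np.hypot(*(Q[(i+1)%4]-Q[i]))*1e3,1),np.round(np.degrees(np.arctan2(*(Q[(i+1)%4]-Q[i])[::-1]))%90,1)) for i in range(4)])
Q=[onz('top',*px(c,145,215),.02)[:2] for c in((252,137),(258,205))];print('foot edge',np.hypot(*(Q[1]-Q[0])),np.degrees(np.arctan2(*(Q[1]-Q[0])[::-1])))
for n,im,(x,y,w,h) in(('top',t,(335,215,70,70)),('scene',s,(170,203,76,64))):
    a=up(im,x,y,w,h);m=(a[...,2]-a[...,0]<8)&(a.max(2)>55)
    m,_,_=cen(m);cs,_=cv2.findContours(m.astype(np.uint8),cv2.RETR_EXTERNAL,cv2.CHAIN_APPROX_NONE);q=cv2.convexHull(max(cs,key=cv2.contourArea))[:,0]
    P=np.array([onz(n,*px(c,x,y),.028)[:2] for c in q],np.float32)
    rc=cv2.minAreaRect(P*1000);print(n,'block',rc)
s=r.state();print(r.grasp_offset,R.from_quat(s['orientation']).as_matrix().round(3))
E
```

```text
top cab (np.float64(161.0563369630974), np.float64(236.51300665456745)) 51.65625 [0.52547035 0.23427462 0.06      ]
scene cab (np.float64(331.3356012658228), np.float64(143.84098101265823)) 18.515625 [0.52866356 0.23244649 0.06      ]
tri [0.52546835 0.23579379 0.05516858] [0.52591153 0.23630402 0.05532883]
grip top [0.52572662 0.2339084 ] [(np.float64(17.9), np.float64(56.4)), (np.float64(18.7), np.float64(58.4)), (np.float64(18.4), np.float64(56.6)), (np.float64(18.8), np.float64(56.8))]
foot edge 0.01688163504803878 -174.2956158874905
top block ((496.3919677734375, -163.52484130859375), (103.02569580078125, 105.54351806640625), 1.731407880783081)
scene block ((502.21710205078125, -166.7631378173828), (106.20317077636719, 104.26908874511719), 2.1561989784240723)
0.0539 [[-0.914  0.405  0.   ]
 [ 0.405  0.914  0.   ]
 [-0.     0.    -1.   ]]
```

>>> servo_tool --pt "6 4.2 -4.2 -1 0 0 -3" --pt "6 8.4 -8.4 -2 0 0 -6" --pt "6 12.6 -12.6 -3 0 0 -9" --pt "6 16.8 -16.8 -4 0 0 -9" --pt "6 21 -21 -5 0 0 -9" --force 30

```text
t: 1.52
tool_pos: [0.444, 0.3144, 0.2539]
orientation: [0.283, 0.959, 0.0, 0.0]
force: [1.0, 0.5, -0.1]
width: 0.06
grip_force: 0.0
```

>>> servo_tool --pt "6 4.2 -4.0 -2 0 0 0" --pt "6 8.4 -8.1 -4 0 0 0" --pt "6 8.4 -8.1 -6 0 0 0" --pt "6 8.4 -8.1 -8 0 0 0" --pt "6 8.4 -8.1 -8 0 0 0"

```text
t: 2.15
tool_pos: [0.5262, 0.2342, 0.1725]
orientation: [0.283, 0.959, -0.001, -0.001]
force: [-0.4, -1.0, -0.6]
width: 0.0597
grip_force: 0.0
```

```bash
python3 - <<'E'
from h import *
t=snap('top');s=snap('scene')
u=lambda im,x,y:cv2.resize(im[y:y+70,x:x+70],None,fx=5.5,fy=5.5,interpolation=cv2.INTER_CUBIC)
cv2.imwrite('pics/g1.png',cv2.convertScaleAbs(np.hstack([u(t,130,200),u(s,295,100)]),alpha=1.4))
E
```

```text
(no output)
```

View pics/g1.png

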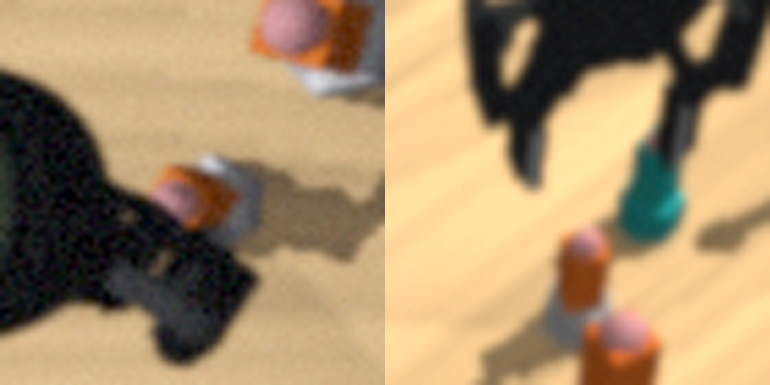

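```bash
python3 - <<'E'
from h import *
print(proj('scene',[.5262,.2342,.103]), onz('scene',334.5,130,.103))
E
```

```text
(np.float64(332.72861833331376), np.float64(130.91395698983803)) [0.52718859 0.23993684 0.103     ]
```

The fingertips straddle the mount as expected, at scene crop (525,180) and (680,150). I'll descend and close.

>>> servo_tool --pt "6 0 0 -2.5 0 0 0" --pt "6 0 0 -5 0 0 0" --pt "6 0 0 -7.3 0 0 0" --pt "6 0 0 -7.3 0 0 0"

```text
t: 2.75
tool_pos: [0.5263, 0.2349, 0.1006]
orientation: [0.283, 0.959, -0.001, -0.001]
force: [-0.0, 0.6, -0.2]
width: 0.0598
grip_force: 0.0
```

>>> servo_tool --pt "4 0 0 0 0 0 0" --pt "3.2 0 0 0 0 0 0" --pt "2.6 0 0 0 0 0 0" --pt "2.3 0 0 0 0 0 0" --pt "2.1 0 0 0 0 0 0"

```text
t: 3.38
tool_pos: [0.5267, 0.2346, 0.1011]
orientation: [0.283, 0.959, -0.0, -0.0]
force: [-0.7, -0.5, -0.0]
width: 0.021
grip_force: 0.3
```

>>> servo_tool --pt "1.5 0 0 0 0 0 0" --pt "1.0 0 0 0 0 0 0" --pt "0.5 0 0 0 0 0 0" --pt "0.5 0 0 0 0 0 0"

```text
t: 3.88
tool_pos: [0.5267, 0.2346, 0.1011]
orientation: [0.283, 0.959, -0.0, -0.0]
force: [-0.3, -2.3, 4.3]
width: 0.0194
grip_force: 31.9
```

>>> servo_tool --pt "0.5 0 0 1 0 0 0" --pt "0.5 0 0 3 0 0 0" --pt "0.5 0 0 6 0 0 0" --pt "0.5 0 0 9 0 0 0" --pt "0.5 0 0 9 0 0 0" --force 45

```text
t: 4.5
tool_pos: [0.5281, 0.2355, 0.1934]
orientation: [0.283, 0.959, 0.002, 0.002]
force: [-0.3, 0.5, -2.0]
width: 0.0193
grip_force: 45.1
```

>>> servo_tool --pt "0.5 -0.5 -5.5 0 0 0 -6" --pt "0.5 -0.8 -11 0 0 0 -13" --pt "0.5 -1.2 -16.5 0 0 0 -20" --pt "0.5 -1.5 -22 0 0 0 -26" --pt "0.5 -1.9 -27.5 0 0 0 -33"

```text
t: 5.12
tool_pos: [0.507, -0.0417, 0.1897]
orientation: [0.545, 0.838, -0.0, -0.001]
force: [0.6, 0.3, -0.5]
width: 0.0194
grip_force: 45.2
```

>>> servo_tool --pt "0.5 -0.2 -5 0 0 0 0" --pt "0.5 -0.4 -12 0 0 0 0" --pt "0.5 -0.4 -12.5 0 0 0 0" --pt "0.5 -0.4 -12.5 0 0 0 0"

```text
t: 5.62
tool_pos: [0.5033, -0.1655, 0.1898]
orientation: [0.545, 0.839, 0.0, -0.001]
force: [0.1, -0.0, -2.1]
width: 0.0191
grip_force: 45.2
```

```bash
python3 - <<'E'
from h import *
t=np.mean([snap('top') for _ in range(4)],0);s=np.mean([snap('scene') for _ in range(4)],0)
u=lambda im,x,y:cv2.resize(im[y:y+70,x:x+70],None,fx=5.5,fy=5.5,interpolation=cv2.INTER_CUBIC)
cv2.imwrite('pics/g2.png',np.clip(np.hstack([u(t,335,205),u(s,180,185)])*1.6,0,255).astype(np.uint8))
print(proj('scene',[.5033,-.1655,.089]),proj('scene',[.5033,-.1655,.109]),proj('top',[.5033,-.1655,.109]))
E
```

```text
(np.float64(205.50584954020653), np.float64(219.26479753250194)) (np.float64(204.2806891288758), np.float64(213.96173100724437)) (np.float64(378.225847599679), np.float64(247.71297231438234))
```

View pics/g2.png

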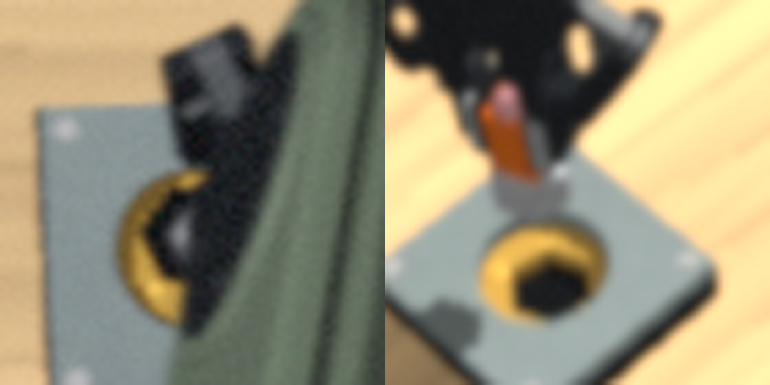

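In the scene view the foot hangs at crop (530,200) over the opening at (542,270), with the pocket at (550,287). Both cameras agree to within their calibration. I'll lower until it touches.

>>> servo_tool --pt "0.5 0 0.1 -2 0 0 0" --pt "0.5 0 0.1 -4 0 0 0" --pt "0.5 0 0.1 -5.8 0 0 0" --pt "0.5 0 0.1 -6.2 0 0 0" --pt "0.5 0 0.1 -6.2 0 0 0"

```text
t: 6.65
tool_pos: [0.504, -0.1641, 0.1292]
orientation: [0.544, 0.839, 0.0, 0.0]
force: [-1.0, 0.0, -0.9]
width: 0.0195
grip_force: 45.2
```

>>> servo_tool --pt "0.5 0 0 -0.3 0 0 0" --pt "0.5 0 0 -0.6 0 0 0" --pt "0.5 0 0 -0.8 0 0 0" --pt "0.5 0 0 -0.9 0 0 0" --pt "0.5 0 0 -1.0 0 0 0"

```text
t: 7.28
tool_pos: [0.5038, -0.1642, 0.1189]
orientation: [0.544, 0.839, 0.0, 0.0]
force: [0.7, -0.6, -1.7]
width: 0.019
grip_force: 45.2
```

>>> servo_tool --pt "0.5 0 0 -0.1 0 0 0" --pt "0.5 0 0 -0.2 0 0 0" --pt "0.5 0 0 -0.3 0 0 0" --pt "0.5 0 0 -0.3 0 0 0"

```text
t: 7.78
tool_pos: [0.5037, -0.1642, 0.1159]
orientation: [0.544, 0.839, 0.0, -0.0]
force: [-0.0, -0.8, -1.9]
width: 0.0193
grip_force: 45.2
```

>>> servo_tool --pt "0.5 0 0 -0.1 0 0 0" --pt "0.5 0 0 -0.2 0 0 0" --pt "0.5 0 0 -0.3 0 0 0" --pt "0.5 0 0 -0.3 0 0 0"

```text
t: 8.28
tool_pos: [0.5037, -0.1642, 0.1128]
orientation: [0.544, 0.839, 0.0, -0.0]
force: [-0.2, 0.9, -1.8]
width: 0.0193
grip_force: 45.2
```

>>> servo_tool --pt "0.5 0 0 -0.1 0 0 0" --pt "0.5 0 0 -0.2 0 0 0" --pt "0.5 0 0 -0.3 0 0 0" --pt "0.5 0 0 -0.3 0 0 0"

```text
t: 8.78
tool_pos: [0.5037, -0.1642, 0.1098]
orientation: [0.544, 0.839, 0.0, -0.0]
force: [0.1, 0.0, -1.6]
width: 0.0193
grip_force: 45.2
```

Going in freely. I'll feel for the floor.

>>> servo_tool --pt "0.5 0 0 -0.05 0 0 0" --pt "0.5 0 0 -0.1 0 0 0" --pt "0.5 0 0 -0.15 0 0 0" --pt "0.5 0 0 -0.15 0 0 0"

```text
t: 9.28
tool_pos: [0.5038, -0.1643, 0.1091]
orientation: [0.544, 0.839, 0.0, 0.0]
force: [-2.1, -0.5, 4.8]
width: 0.0193
grip_force: 46.2
```

The floor met the foot at 0.1091, as predicted. I'll release, then back off upward.

>>> servo_tool --pt "2.0 0 0 0.03 0 0 0" --pt "2.3 0 0 0.05 0 0 0" --pt "3.0 0 0 0.05 0 0 0" --pt "4.5 0 0 0.05 0 0 0" --pt "5 0 0 0.05 0 0 0"

```text
t: 9.9
tool_pos: [0.5038, -0.1642, 0.1089]
orientation: [0.544, 0.839, 0.0, -0.0]
force: [-0.2, -0.1, 0.4]
width: 0.0499
grip_force: 0.0
```

>>> servo_tool --pt "5 0 0 2 0 0 0" --pt "5 0 0 5 0 0 0" --pt "5 0 0 9 0 0 0" --pt "5 -3 2 13 0 0 0" --pt "5 -8 4 16 0 0 0"

```text
t: 10.52
tool_pos: [0.4242, -0.1241, 0.2705]
orientation: [0.544, 0.839, 0.0, 0.001]
force: [0.4, 0.3, 1.3]
width: 0.0501
grip_force: 0.0
```

>>> servo_tool --pt "5 -3 4 2 0 0 0" --pt "5 -6 8 4 0 0 0" --pt "5 -6 12 4 0 0 0" --pt "5 -6 12 4 0 0 0"

```text
t: 11.02
tool_pos: [0.3632, -0.0026, 0.3094]
orientation: [0.542, 0.84, 0.001, 0.001]
force: [0.2, 0.6, -0.4]
width: 0.0501
grip_force: 0.0
```

```bash
python3 - <<'E'
from h import *
t=snap('top');s=snap('scene')
u=lambda im,x,y:cv2.resize(im[y:y+70,x:x+70],None,fx=5.5,fy=5.5,interpolation=cv2.INTER_CUBIC)
a=np.hstack([u(t,335,205),u(s,175,185)])
cv2.imwrite('pics/g3.png',cv2.convertScaleAbs(a,alpha=1.4))
st=r.state();print(st['t'],st['tool_pos'],st['width'],st['force'])
E
```

```text
11.125 [ 0.36376312 -0.00423513  0.30894972] 0.04997788146966448 [-0.20554497  0.09691744  0.40937972]
```

View pics/g3.png

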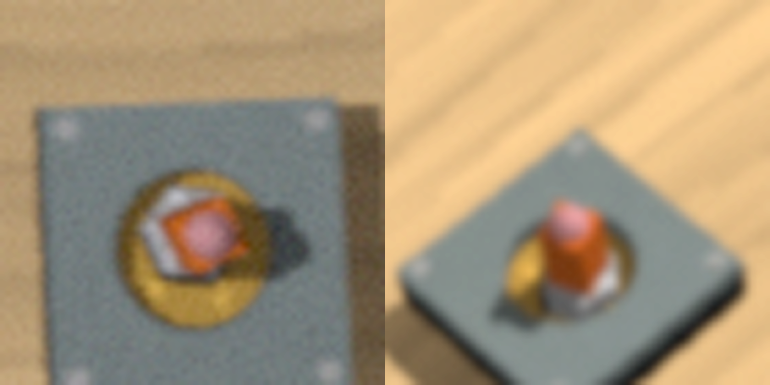

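The mount stands upright in the pocket with its foot level with the cover, at top crop (195,235), and the gripper is clear.

```bash
python3 -c "
from rig import r
print(r.job_done())"
```

```text
the job is handed in; nothing more can be done
None
```

The small orange mount is fully home and upright in the off-centre hex pocket, set in without a drop and released. The arm is clear, nothing else on the plank was touched, and the job was handed in at about 11 s; no verdict came back.

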